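# Flip open the hold-down bar of the jar rack

### The job

Two jar racks stand on the touch-up bench, each with a hinged hold-down bar lying over its jars. On the rack that holds the two wide jars, swing the bar up and over past upright until it leans back against its stop and stays open on its own, then let go. Leave the bar of the rack with the three narrow jars down.

Things in the scene. Friction and masses are not known exactly. Their poses are not given: they have to be found in the camera images.
- bar (a joint): The hold-down bar to open, on the rack with TWO wide jars (51 mm across): a dark flat steel strip 14 mm wide, 4 mm thick, 100 to 200 g, swinging freely on a level hinge at the rack's far end. 0 = level over the jars (closed, its start); grows as the free end rises; 1.57 = upright, the balance point (below it the bar falls shut, above it falls back); 1.92 = leaning on its stop, fully open.
- bar_handle (a point): Centre of the black round cross handle on that bar's free end, on the robot's side: a cylinder 18 mm in diameter, 36 mm long, along this point's y axis (parallel to the hinge); its end faces are free to be pinched. 160 mm from the hinge, 70 mm above the bench when closed. Below it only the 14 mm base plate; towards the hinge a 14 mm wide rest post at 14 mm, the first jar (top 64 mm high) at 32 mm.
- bar_hinge (a point): Centre of that bar's hinge on the fixed rack (grey base plate 210 x 76 x 14 mm), 70 mm above the bench. x is level and points from the closed handle to the hinge (away from the robot), y lies along the hinge, z is up. With the bar at q the handle is at x = -0.160 cos q, y = 0, z = 0.160 sin q from here (m). The hinge cheeks reach 82 mm, the stop behind them 99 mm above the bench.
- other_bar (a joint): The bar of the other rack, the one with THREE narrow jars (34 mm across); bar, handle and rack are otherwise the same and the two racks may have changed sides. 0 = closed, where it starts and must stay.

How it is judged:
By the outcome, as a careful person would: the job done as asked, in the order asked, and still so for the second after the job is handed in, with the robot touching nothing.
It also fails if it takes over 35 s, if anything falls off the work surface, if the arm or the gripper's body presses on something with over 40 N, if the wrist force passes 120 N, or if a joint passes its speed limit or range.

### The arm

A 6-joint arm with a two-finger parallel gripper is mounted at the origin on the work surface. World frame = base frame: x ahead of the robot, y to its left, z up, the work surface at z = 0. Lengths are in m, angles in rad, forces in N, time in s.
With the tool pointing down it reaches from about 0.35 to 0.975 m from the base axis. Payload 4.9 kg.
Tool frame: the origin (TCP) lies at the very end of the fingers, on their centre line; the grasp point (between the pads) lies 19 mm behind it; z points along the fingers, y is the line along which they close (so a half turn about z gives the same grasp; the last joint's range is limited). The gripper opens to 85 mm and grips with 20 to 120 N. Pads are 22 mm wide; open, the fingers measure 114 mm over their backs; the gripper's body (76 mm by 85 mm) begins 54 mm behind the grasp point. The pads swing forward as they close: fully open they stand 13 mm farther back than shut.
Start: joints at [-0.119, 0.053, 1.613, -0, 1.476, -0.119], TCP at [0.625, 0, 0.231] pointing down, gripper open.
Joint ranges: [-3.01, 3.01], [-1.01, 2.22], [0.06, 2.58], [-1.02, 4.17], [0.09, 2.62], [-3.14, 3.14]. Speed limits (rad/s): [2.57, 2.57, 3.14, 3.14, 3.14, 3.14].

### API

Orientations are given as a unit quaternion [w, x, y, z].
In Python, from plant import state, optics, ticket, nets gives the robot as it stands. The module is installed in compiled form; this text tells all that it offers.
- The arm moves only by the shell command python3 -m inch 'ROWS' [OPENING]. ROWS is JSON, a list of rows, each an object of numbers: "dx", "dy", "dz": the shift along the tool's x, y, z as a fraction of full scale; "rx", "ry", "rz": the turn, a rotation vector about the tool's x, y, z as a fraction of full scale. In form: [{"dx": .., "dy": .., "dz": .., "rx": .., "ry": .., "rz": ..}, ...]. A call has 1 to 5 rows; each row is the pose to reach, as a shift and turn from the pose commanded when the call began, along the tool's axes at that moment; what a row does not reach only later rows make up. Full scale, the value 1, is 0.8 m for a shift and 1.5 rad for a turn. A row lasts 1/10 s, in which the tool goes at most 50 mm and 8.59 degrees, less where a joint would pass 70% of its speed; a pose out of reach is approached as far as the arm can. A call with a number of a shift or a turn outside -1 to 1 is refused whole. A call with a gripper value outside its range is refused whole. OPENING is the opening, from -1 (shut) to 1 (fully open), set as the call begins (- or left out, the last holds). The fingers move at their own pace and stop on an object; the grip force is fixed at half the most. Time passes only in rows, so rows that repeat a pose let the fingers close. It gives the time, the measured TCP pose, the force, the opening and the grip force at its end, in the units of the state.
- state(): the state, without advancing time (a new reading comes with each control period).
- optics.grab_frame(name): name is "scene" or "side" or "wrist"; returns the picture (420x560x3 uint8, red, green, blue); there is no depth.
- optics.camera_info(name): a dict with "fx", "fy", "cx", "cy" (pixels), "R" (3x3) and "t" (3): a world point X has camera coordinates R X + t. Camera axes: x right, y down, z forward; pixel columns grow to the right and rows downward; lengths in m; the calibration is good to about 2 mm. A picture is of the moment at which its call begins: read the wrist's pose just before it. camera_info takes no time and is no camera call; for the wrist camera it gives the pose at the moment of the call.
- ticket.job_done(): hands the job in; it is judged then, once.
Trained networks look in the newest picture that a camera, given by its name, has taken for a name from the list of things; names that differ only in an ending like _2 or _b are one class to them, and where a whole thing is asked for, a point or a joint stands for the part that bears it (a point fixed in the world has none). Each returns a list of dicts, best first, with "confidence" (0 to 1); they miss things now and then, are a little off and sometimes report something else, mostly with a low value. They report only what shows in the picture. A call takes as long as a camera call.
- nets.boxes_of(camera, name): "bbox" ([centre column, centre row, width, height] in pixels, round what is visible of it).
- nets.outline_of(camera, name): "pixels" (420x560 bool, what is visible of it) and "bbox" ([centre column, centre row, width, height] in pixels, round what is visible of it).
The state is a dict: "time": time; "joint_pos": joint angles; "joint_vel": joint speeds; "joint_efforts": joint torques, N m; "tool_pos": TCP position; "tool_rot": TCP orientation; "contact_force": force on the tool from outside, world axes, zero at the start; "ft_torque": the same for the moment, N m; "gripper_width": opening from 0.0 (shut) to 1.0 (fully open); "grasp_force": force on a finger pad.
Only numpy, scipy, OpenCV 4.12 (cv2) and the standard library are available. Lean on these libraries where they do the work, as an engineer would, in place of code of your own. Each camera call takes 0.05 s, during which the arm holds its last target. There are 200 camera calls.

## Working session

There is one attempt and no reset: what is moved stays moved. The work goes in short steps, Python scripts to look and compute and a shell command to move; the robot and the scene stay as the last step left them, time stands still between calls to the robot, and variables do not carry over. Pictures are saved under pics/ and viewed, at most 10 in all, crops included, and the job is handed in when it is done.

```bash
mkdir -p pics; python3 - <<'E'
from plant import state, optics, nets
import cv2, numpy as np
for c in ["scene","side"]:
    im=optics.grab_frame(c); cv2.imwrite(f"pics/{c}0.png",im[:,:,::-1])
    i=optics.camera_info(c); print(c,{k:np.round(v,3).tolist() for k,v in i.items()})
    for n in ["bar_handle","bar","other_bar"]:
        print(c,n,[(np.round(d["bbox"],1).tolist(),round(d["confidence"],2)) for d in nets.boxes_of(c,n)])
s=state();print(s["time"],s["tool_pos"],s["tool_rot"],s["contact_force"])
E
```

```text
scene {'fx': 507.936, 'fy': 507.936, 'cx': 284.925, 'cy': 202.47, 'R': [[-0.747, 0.665, -0.005], [0.497, 0.554, -0.668], [-0.441, -0.501, -0.744]], 't': [0.396, -0.185, 1.286]}
scene bar_handle []
scene bar []
scene other_bar [([352.1, 259.6, 83.9, 52.3], 0.6)]
side {'fx': 480.727, 'fy': 480.727, 'cx': 279.685, 'cy': 208.954, 'R': [[0.854, -0.52, 0.015], [-0.337, -0.575, -0.746], [0.397, 0.632, -0.666]], 't': [-0.469, 0.235, 0.777]}
side bar_handle [([331.0, 285.0, 74.3, 75.6], 0.8)]
side bar [([327.4, 286.9, 75.3, 69.4], 0.85), ([327.5, 296.0, 104.3, 125.4], 0.42)]
side other_bar [([226.9, 176.3, 88.5, 30.7], 0.61)]
0.4 [6.24917371e-01 1.93702272e-05 2.31177284e-01] [-8.39330591e-05  7.07103566e-01  7.07109989e-01 -5.48856910e-05] [-0.68161987 -0.32476133  0.61127258]
```

View pics/scene0.png

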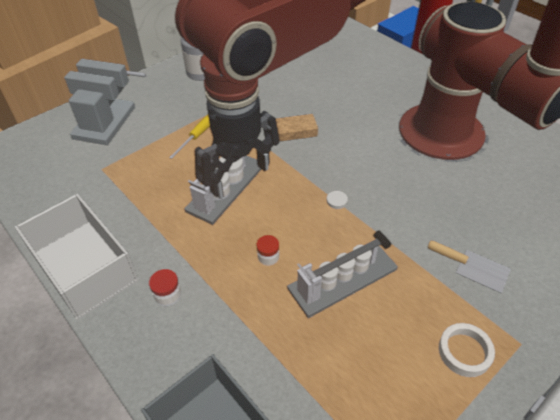

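View pics/side0.png

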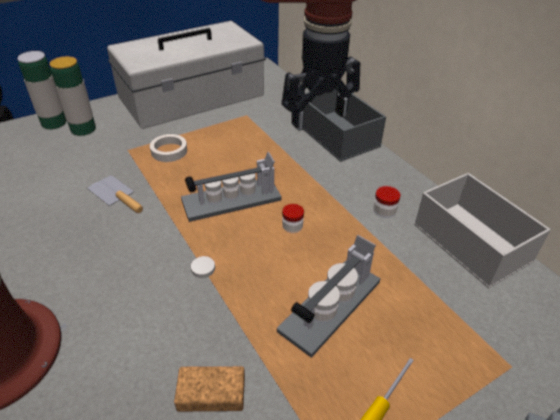

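The side view shows the two-jar rack at about (330,295): its handle at (303,312), its hinge near (362,258). The three-jar rack is at (230,190). The scene view has the two-jar rack half hidden by the gripper.

```bash
cat > h.py <<'E'
import numpy as np
from plant import optics
def bp(c,uv,z,i=None):
    i=i or optics.camera_info(c); R=np.array(i["R"]);t=np.array(i["t"])
    d=R.T@np.array([(uv[0]-i["cx"])/i["fx"],(uv[1]-i["cy"])/i["fy"],1]); o=-R.T@t
    return o+d*(z-o[2])/d[2]
def pj(c,X,i=None):
    i=i or optics.camera_info(c); p=np.array(i["R"])@X+np.array(i["t"])
    return np.array([i["fx"]*p[0]/p[2]+i["cx"],i["fy"]*p[1]/p[2]+i["cy"]])
E
python3 - <<'E'
from h import *
import cv2
im=cv2.imread("pics/side0.png")[225:365,260:400]
im=cv2.resize(im,None,fx=4,fy=4,interpolation=cv2.INTER_CUBIC);cv2.imwrite("pics/crop.png",im)
for n,uv,z in [("handle",(303,312),.07),("hinge",(362,256),.07),("c1",(279,335),.014),("c2",(310,347),.014),("c3",(380,283),.014),("othh",(190,184),.07)]:
    print(n,bp("side",uv,z).round(4))
E
```

```text
handle [ 0.4505 -0.2312  0.07  ]
hinge [ 0.6074 -0.1841  0.07  ]
c1 [ 0.4157 -0.2166  0.014 ]
c2 [ 0.4472 -0.2617  0.014 ]
c3 [ 0.6325 -0.2168  0.014 ]
othh [0.426  0.1582 0.07  ]
```

View pics/crop.png

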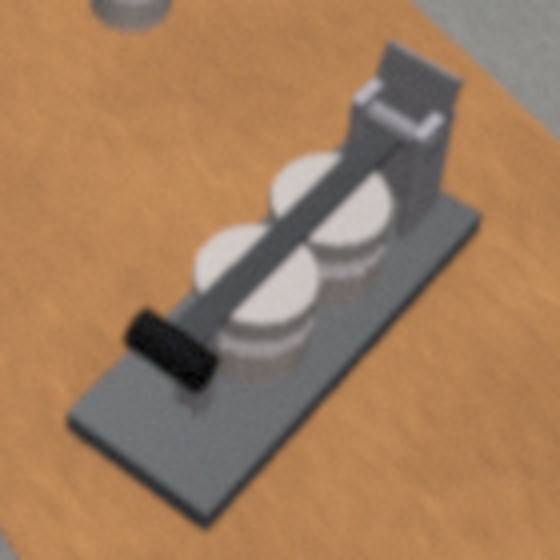

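The crop shows the bar from the handle centre (171,350) to the hinge at about (400,140). The plate's top corners are (68,422), (207,512) and (480,215).

```bash
cat > plan.py <<'E'
from h import *
from plant import state
from scipy.spatial.transform import Rotation as Rn
def cur():
    s=state(); q=s["tool_rot"]; return np.array(s["tool_pos"]),Rn.from_quat([q[1],q[2],q[3],q[0]])
def goal(yaw,half=0):
    a=np.array([np.cos(yaw),np.sin(yaw),0]); z=np.array([0,0,-1.]); 
    x=a if not half else -a
    return Rn.from_matrix(np.c_[x,np.cross(z,x),z])
E
python3 - <<'E'
from plan import *
f=lambda u,v:(260+u/4,225+v/4)
c=[bp("side",f(*p),.014) for p in [(68,422),(207,512),(480,215)]]
h=bp("side",f(171,350),.07); g=bp("side",f(400,141),.07)
print(np.round(c,4),h,g, np.linalg.norm(g-h),"edges",np.linalg.norm(c[1]-c[0]),np.linalg.norm(c[2]-c[1]))
for d in (g-h,c[2]-c[1]): print("yaw",np.arctan2(d[1],d[0]))
d=c[0]-c[1]; print("yaw edge",np.arctan2(-d[0],d[1]))
p,R=cur(); print(R.as_matrix().round(2)); 
for half in (0,1): print((R.inv()*goal(.28,half)).as_rotvec())
print("shift",R.inv().apply(h+[0,0,.06]-p)/.8, state()["joint_pos"])
E
```

```text
[[ 0.4174 -0.2075  0.014 ]
 [ 0.4435 -0.2722  0.014 ]
 [ 0.6391 -0.209   0.014 ]] [ 0.44964811 -0.23180844  0.07      ] [ 0.59800193 -0.19027381  0.07      ] 0.15405836915308815 edges 0.06982050179391552 0.20557360857606918
yaw 0.2729809421023028
yaw 0.3124709149602748
yaw edge 0.3834394352724495
[[-0.  1. -0.]
 [ 1.  0.  0.]
 [ 0. -0. -1.]]
[-1.94785500e-04  9.14936986e-05  1.29080541e+00]
[-9.87797096e-05 -2.10297053e-04 -1.85078724e+00]
shift [-0.28978797 -0.21906438  0.12650271] [-1.18993353e-01  5.27491954e-02  1.61306012e+00  1.75610535e-05
  1.47598314e+00 -1.19004102e-01]
```

```bash
R='x'; python3 -m inch '[{"dx":-0.06,"dy":-0.045,"rz":0.09},{"dx":-0.115,"dy":-0.09,"rz":0.18},{"dx":-0.17,"dy":-0.13,"rz":0.27},{"dx":-0.22,"dy":-0.17,"rz":0.36},{"dx":-0.22,"dy":-0.17,"rz":0.42}]'
python3 - <<'E'
from plan import *
p,R=cur(); h=np.array([.4496,-.2318,.17])
print("shift",R.inv().apply(h-p)/.8,(R.inv()*goal(.3)).as_rotvec()/1.5,state()["joint_pos"])
E
```

```text
shift [-0.28977536 -0.21913433  0.07650272] [-1.30174354e-04  5.95632908e-05  8.47203604e-01] [-1.18993353e-01  5.27491954e-02  1.61306012e+00  1.75610535e-05
  1.47598314e+00 -1.19004102e-01]validation failed for argument at $[0]...
```

```bash
python3 -m inch '[{"dx":-0.06,"dy":-0.045,"dz":0,"rx":0,"ry":0,"rz":0.09},{"dx":-0.11,"dy":-0.08,"dz":0,"rx":0,"ry":0,"rz":0.18},{"dx":-0.16,"dy":-0.12,"dz":0,"rx":0,"ry":0,"rz":0.27},{"dx":-0.2,"dy":-0.15,"dz":0,"rx":0,"ry":0,"rz":0.36},{"dx":-0.22,"dy":-0.17,"dz":0,"rx":0,"ry":0,"rz":0.42}]'
python3 - <<'E'
from plan import *
p,R=cur(); h=np.array([.4496,-.2318,.17])
print("shift",R.inv().apply(h-p)/.8,(R.inv()*goal(.3)).as_rotvec()/1.5,state()["joint_pos"])
E
```

```text
time: 0.9
tool_pos: [0.487, -0.1785, 0.2314]
tool_rot: [0.0, 0.893, 0.45, -0.0]
contact_force: [-0.1, -0.7, 0.0]
gripper_width: 1.002
grasp_force: 0.0
shift [-0.08132166  0.00204673  0.07688799] [0.00054534 0.00051276 0.42227279] [-4.94256644e-01 -2.05315622e-01  1.85671841e+00 -1.03818337e-03
  1.48980473e+00  1.43214219e-01]
```

```bash
python3 -m inch '[{"dx":-0.03,"dy":0,"dz":0.02,"rx":0,"ry":0,"rz":0.09},{"dx":-0.06,"dy":0,"dz":0.04,"rx":0,"ry":0,"rz":0.18},{"dx":-0.08,"dy":0.002,"dz":0.06,"rx":0,"ry":0,"rz":0.27},{"dx":-0.08,"dy":0.002,"dz":0.077,"rx":0,"ry":0,"rz":0.36},{"dx":-0.081,"dy":0.002,"dz":0.077,"rx":0,"ry":0,"rz":0.422}]'
python3 - <<'E'
from plan import *
import cv2
for c in ("wrist","scene"):
    im=optics.grab_frame(c); cv2.imwrite(f"pics/{c}1.png",im[:,:,::-1])
i=optics.camera_info("wrist"); print(cur()[0], cur()[1].as_matrix().round(3).tolist())
print(pj("wrist",np.array([.4496,-.2318,.07]),i), (-np.array(i["R"]).T@i["t"]).round(3),state()["joint_pos"])
E
```

```text
time: 1.4
tool_pos: [0.4505, -0.229, 0.1672]
tool_rot: [-0.002, 0.989, 0.15, -0.002]
contact_force: [-0.2, 0.1, -0.8]
gripper_width: 1.001
grasp_force: 0.0
[ 0.45166045 -0.22933531  0.16912236] [[0.953, 0.303, -0.001], [0.303, -0.953, 0.001], [-0.001, -0.001, -1.0]]
[279.46478763 218.03062822] [ 0.531 -0.205  0.312] [-6.16832029e-01 -1.88270587e-01  1.94748381e+00 -2.73712295e-05
  1.38341586e+00  6.46501334e-01]
```

View pics/wrist1.png

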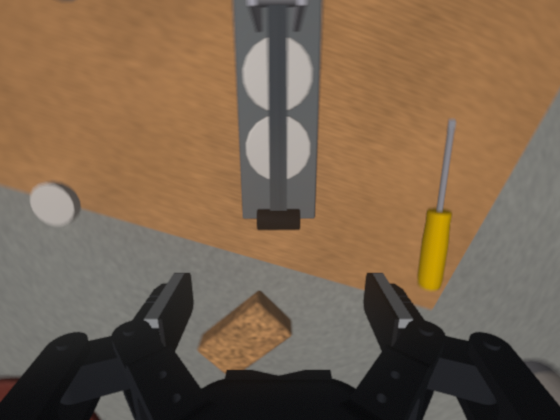

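View pics/scene1.png

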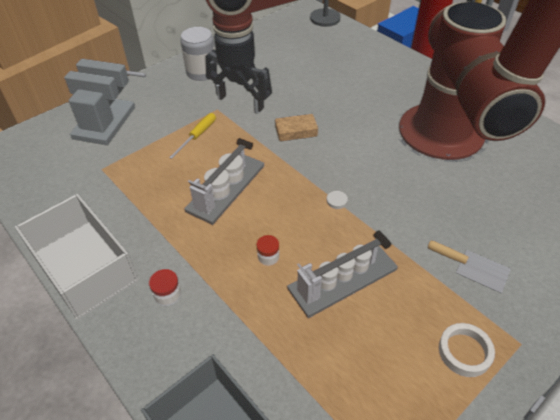

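The wrist picture shows the handle at (278.5,219), against a prediction of (279.5,218), and the bar runs straight up the image. Position and yaw are confirmed, so I descend.

```bash
python3 -m inch '[{"dx":0,"dy":0,"dz":0.03,"rx":0,"ry":0,"rz":0},{"dx":0,"dy":0,"dz":0.06,"rx":0,"ry":0,"rz":0},{"dx":0,"dy":0,"dz":0.08,"rx":0,"ry":0,"rz":0},{"dx":0,"dy":0,"dz":0.09,"rx":0,"ry":0,"rz":0},{"dx":0,"dy":0,"dz":0.09,"rx":0,"ry":0,"rz":0}]' 0.5
python3 - <<'E'
from plan import *
import time
p,R=cur(); h=np.array([.4496,-.2318,.047])
i=optics.camera_info("wrist");optics.grab_frame("wrist")
print(state()["gripper_width"],state()["tool_pos"],"shift",R.inv().apply(h-p)/.8,(R.inv()*goal(.3)).as_rotvec()/1.5)
E
```

```text
time: 2.0
tool_pos: [0.4517, -0.2289, 0.0969]
tool_rot: [-0.001, 0.988, 0.154, -0.001]
contact_force: [-0.6, 0.6, -0.9]
gripper_width: 0.75
grasp_force: 0.0
0.7490165274124649 [ 0.45232316 -0.22932146  0.09802713] shift [-0.00356224  0.00275926  0.06242439] [-0.00087577  0.00067068  0.00609718]
```

```bash
python3 -m inch '[{"dx":-0.003,"dy":0.003,"dz":0,"rx":0,"ry":0,"rz":0},{"dx":-0.003,"dy":0.003,"dz":0.03,"rx":0,"ry":0,"rz":0},{"dx":-0.003,"dy":0.003,"dz":0.05,"rx":0,"ry":0,"rz":0},{"dx":-0.003,"dy":0.003,"dz":0.063,"rx":0,"ry":0,"rz":0},{"dx":-0.003,"dy":0.003,"dz":0.063,"rx":0,"ry":0,"rz":0}]'
python3 - <<'E'
from plan import *
import cv2
im=optics.grab_frame("side"); p,R=cur(); h=np.array([.4496,-.2318,.047])
cv2.imwrite("pics/side2.png",cv2.resize(im[200:380,220:460,::-1],None,fx=3,fy=3))
print(state()["contact_force"],"shift",R.inv().apply(h-p)/.8)
E
```

```text
time: 2.55
tool_pos: [0.45, -0.2321, 0.0465]
tool_rot: [-0.001, 0.988, 0.153, -0.001]
contact_force: [-1.1, 0.3, 0.3]
gripper_width: 0.753
grasp_force: 0.0
[ 0.19739117 -0.17411321  0.75139243] shift [-0.00092018 -0.00114931  0.0006045 ]
```

View pics/side2.png

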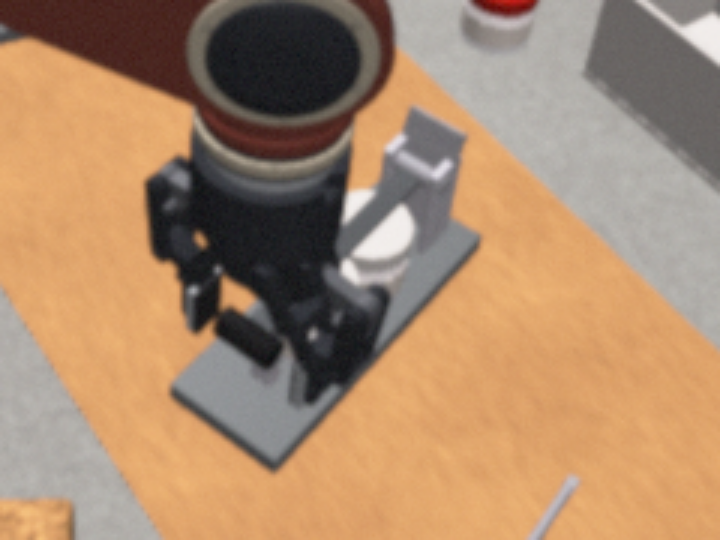

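The handle at (248,337) sits between the two open fingers, at the level of the pads. I close on it.

```bash
python3 -m inch '[{"dx":0,"dy":0,"dz":0,"rx":0,"ry":0,"rz":0},{"dx":0,"dy":0,"dz":0,"rx":0,"ry":0,"rz":0},{"dx":0,"dy":0,"dz":0,"rx":0,"ry":0,"rz":0},{"dx":0,"dy":0,"dz":0,"rx":0,"ry":0,"rz":0},{"dx":0,"dy":0,"dz":0,"rx":0,"ry":0,"rz":0}]' -1;python3 -m inch '[{"dx":0,"dy":0,"dz":0,"rx":0,"ry":0,"rz":0},{"dx":0,"dy":0,"dz":0,"rx":0,"ry":0,"rz":0}]'
```

```text
time: 3.1
tool_pos: [0.45, -0.2287, 0.049]
tool_rot: [-0.005, 0.988, 0.153, -0.001]
contact_force: [-6.8, 15.1, 14.4]
gripper_width: 0.411
grasp_force: 59.1
time: 3.3
tool_pos: [0.45, -0.2288, 0.049]
tool_rot: [-0.005, 0.988, 0.153, -0.001]
contact_force: [-7.4, 15.1, 15.2]
gripper_width: 0.411
grasp_force: 59.1
```

```bash
python3 -m inch '[{"dx":0.001,"dy":-0.004,"dz":-0.003,"rx":0,"ry":0,"rz":0},{"dx":0.002,"dy":-0.004,"dz":-0.023,"rx":0,"ry":0,"rz":0},{"dx":0.005,"dy":-0.004,"dz":-0.043,"rx":0,"ry":0,"rz":0},{"dx":0.01,"dy":-0.004,"dz":-0.062,"rx":0,"ry":0,"rz":0},{"dx":0.017,"dy":-0.004,"dz":-0.081,"rx":0,"ry":0,"rz":0}]'
```

```text
time: 3.8
tool_pos: [0.4624, -0.2247, 0.1124]
tool_rot: [-0.0, 0.988, 0.153, -0.0]
contact_force: [4.4, 0.9, -7.3]
gripper_width: 0.408
grasp_force: 60.3
```

```bash
python3 -m inch '[{"dx":0.009,"dy":0,"dz":-0.018,"rx":0,"ry":0,"rz":0},{"dx":0.019,"dy":0,"dz":-0.035,"rx":0,"ry":0,"rz":0},{"dx":0.031,"dy":0,"dz":-0.051,"rx":0,"ry":0,"rz":0},{"dx":0.045,"dy":0,"dz":-0.066,"rx":0,"ry":0,"rz":0},{"dx":0.06,"dy":0,"dz":-0.079,"rx":0,"ry":0,"rz":0}]'
```

```text
time: 4.3
tool_pos: [0.5085, -0.2095, 0.1755]
tool_rot: [-0.001, 0.988, 0.153, -0.001]
contact_force: [0.5, 4.3, -8.8]
gripper_width: 0.408
grasp_force: 60.5
```

```bash
python3 -m inch '[{"dx":0.016,"dy":0,"dz":-0.012,"rx":0,"ry":0,"rz":0},{"dx":0.034,"dy":0,"dz":-0.0215,"rx":0,"ry":0,"rz":0},{"dx":0.052,"dy":0,"dz":-0.03,"rx":0,"ry":0,"rz":0},{"dx":0.071,"dy":0,"dz":-0.036,"rx":0,"ry":0,"rz":0},{"dx":0.09,"dy":0,"dz":-0.04,"rx":0,"ry":0,"rz":0}]'; python3 - <<'E'
import cv2
from plant import *
im=optics.grab_frame("side"); cv2.imwrite("pics/side3.png",cv2.resize(im[120:380,200:500,::-1],None,fx=2,fy=2));s=state();print(s["tool_pos"],s["contact_force"])
E
```

```text
time: 4.8
tool_pos: [0.5766, -0.1872, 0.2071]
tool_rot: [-0.002, 0.988, 0.153, -0.002]
contact_force: [-4.2, 4.8, -5.1]
gripper_width: 0.404
grasp_force: 60.2
[ 0.57843999 -0.18659875  0.20737408] [-5.42149234  5.00639583 -4.37170853]
```

View pics/side3.png

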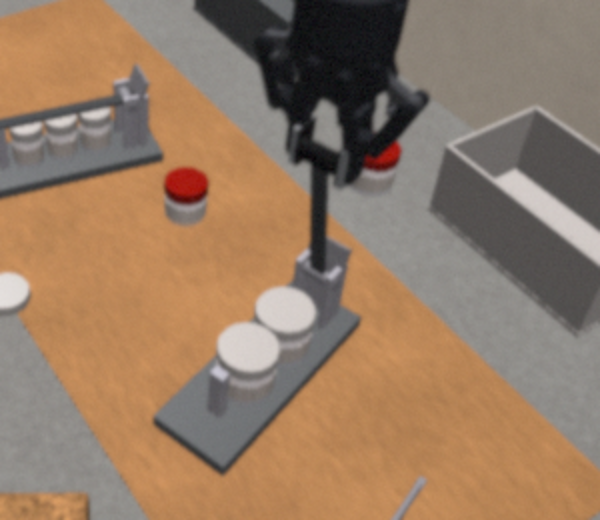

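The handle is held at (320,155) with the bar almost upright. I carry on past upright.

```bash
python3 -m inch '[{"dx":0.02,"dy":0,"dz":-0.002,"rx":0,"ry":0,"rz":0},{"dx":0.04,"dy":0,"dz":-0.003,"rx":0,"ry":0,"rz":0},{"dx":0.06,"dy":0,"dz":-0.001,"rx":0,"ry":0,"rz":0},{"dx":0.079,"dy":0,"dz":0.002,"rx":0,"ry":0,"rz":0},{"dx":0.09,"dy":0,"dz":0.005,"rx":0,"ry":0,"rz":0}]'; python3 -m inch '[{"dx":0,"dy":0,"dz":0,"rx":0,"ry":0,"rz":0},{"dx":0,"dy":0,"dz":0,"rx":0,"ry":0,"rz":0}]'
```

```text
time: 5.35
tool_pos: [0.6455, -0.1646, 0.203]
tool_rot: [-0.002, 0.988, 0.154, -0.002]
contact_force: [-5.2, 6.9, -1.6]
gripper_width: 0.407
grasp_force: 60.0
time: 5.55
tool_pos: [0.6452, -0.1647, 0.2031]
tool_rot: [-0.002, 0.988, 0.154, -0.002]
contact_force: [-5.7, 7.6, -3.4]
gripper_width: 0.405
grasp_force: 60.2
```

```bash
python3 -m inch '[{"dx":0,"dy":0,"dz":0,"rx":0,"ry":0,"rz":0},{"dx":0,"dy":0,"dz":0,"rx":0,"ry":0,"rz":0},{"dx":0,"dy":0,"dz":0,"rx":0,"ry":0,"rz":0},{"dx":0,"dy":0,"dz":0,"rx":0,"ry":0,"rz":0},{"dx":0,"dy":0,"dz":0,"rx":0,"ry":0,"rz":0}]' 0.6; python3 -m inch '[{"dx":0,"dy":0,"dz":0,"rx":0,"ry":0,"rz":0},{"dx":0,"dy":0,"dz":-0.03,"rx":0,"ry":0,"rz":0},{"dx":0,"dy":0,"dz":-0.07,"rx":0,"ry":0,"rz":0},{"dx":0,"dy":0,"dz":-0.12,"rx":0,"ry":0,"rz":0},{"dx":0,"dy":0,"dz":-0.15,"rx":0,"ry":0,"rz":0}]';  python3 -m inch '[{"dx":0,"dy":0,"dz":0,"rx":0,"ry":0,"rz":0},{"dx":0,"dy":0,"dz":0,"rx":0,"ry":0,"rz":0},{"dx":0,"dy":0,"dz":0,"rx":0,"ry":0,"rz":0}]'
python3 - <<'E'
import cv2
from plant import *
im=optics.grab_frame("side"); cv2.imwrite("pics/side4.png",im[:,:,::-1])
E
```

```text
time: 6.05
tool_pos: [0.6458, -0.1673, 0.204]
tool_rot: [0.0, 0.988, 0.153, 0.001]
contact_force: [-0.3, 0.9, 0.1]
gripper_width: 0.802
grasp_force: 0.0
time: 6.55
tool_pos: [0.6461, -0.1673, 0.3272]
tool_rot: [0.001, 0.988, 0.153, 0.002]
contact_force: [0.3, -0.5, 0.2]
gripper_width: 0.8
grasp_force: 0.0
time: 6.85
tool_pos: [0.6448, -0.1668, 0.3208]
tool_rot: [-0.001, 0.988, 0.153, -0.002]
contact_force: [0.3, -0.3, -0.3]
gripper_width: 0.801
grasp_force: 0.0
```

View pics/side4.png

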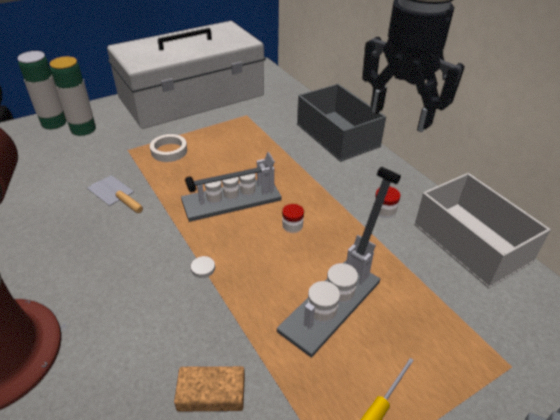

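The bar leans back on its stop with its handle at (389,175). The other bar is still closed, its handle at (190,184), and the gripper is clear of everything.

```bash
python3 -c "
from plant import ticket;print(ticket.job_done())"
```

```text
the job is handed in; nothing more can be done
None
```

The bar on the two-jar rack is open, leaning back on its stop and let go; the three-jar rack's bar was left down, and the job was handed in at about 7 s.

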